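Snap a retaining ring into the groove of a sprung spindle

TASK

Fit the steel snap ring to the upright spindle: squeeze its two eyes fully together so that the ring springs wide, carry it over the spindle, press the sprung collar all the way down with it until it stops solidly, and let go so that the ring contracts into the groove and keeps the collar down. Leave the ring sitting level in the groove and do not disturb the other things on the bench.

Things in the scene. Friction and masses are not known exactly. Their poses are not given: they have to be found in the camera images.
- ring_bore (a point): Centre of the snap ring's relaxed 19 mm bore, half-way up its 5 mm thickness. Dark steel, 37 mm outside, lying flat, z up. Two rigid jaws turn on a hinge pin (10 mm thick, 7 mm high) 22 mm from here along +x; a spring pulls them together. On the -x side their flat tails cross and end in two upright round eyes, 9 mm thick and 36 mm high from the underside.
- ring_eyes (a point): Point midway between the two relaxed eyes, half-way up (18 mm above the underside), 40 mm from the bore centre; +x points to the bore, y from eye to eye. Relaxed, the eyes are 57 mm over both; squeezed along y against 5 to 9 N they stop at 21 mm over both. The bore then takes a 28 mm spindle and its middle lies 43 mm from the eyes, along +x.
- ring: The snap ring (70 g); origin at the centre of the relaxed bore on the underside, axes as point ring_bore.
- ring_jaw (a joint): Opening angle of the ring's jaws (rad): 0 relaxed, 0.56 with the eyes fully squeezed; about 0.28 when it clings to the 24 mm spindle without being in the groove.
- stand_axis (a point): On the spindle's vertical axis, at the top of the dark 56 mm sleeve, 36 mm above the bench. Fixed; grey base plate 110 x 90 x 12 mm. The spindle is clamped in it at a height that is not given: its top is 94 to 118 mm above the bench. From the top down: cone 9 mm high (11 to 24 mm diameter), 24 mm land 9 mm high, groove (17 mm diameter, 7 mm high), the collar.
- collar (a joint): Travel of the collar, a 42 mm disc round the spindle (m): 0 at rest, its top 16 mm below the spindle's top, covering the groove; 0.009 at its solid stop, its top level with the groove's lower edge. A damped spring pushes it up with only 1 N (at rest) to 2 N (fully down). Kept down by the ring in the groove it reads about 0.007.
- masking_tape: Bystander, to be left alone: roll of tan masking tape lying flat, 58 mm across, 25 mm high; origin under its centre.
- screwdriver: Bystander, to be left alone: red screwdriver, 138 mm long, 22 mm thick; origin under its centre.
- side_cutters: Bystander, to be left alone: red-handled cutters lying flat, 148 x 47 x 14 mm; origin under its centre.
- terminal_strip: Bystander, to be left alone: cream terminal strip, 60 x 17 x 13 mm; origin under its centre.
- caliper: Bystander, to be left alone: caliper lying flat, 150 x 38 x 14 mm; origin under its centre.
There are look-alikes about, which are no part of the job. What is shaped like the part that bears stand_axis but orange or turquoise is not meant.

How it is judged:
By the outcome, as a careful person would: the job done as asked, in the order asked, and still so for the second after the job is handed in, with the robot touching nothing.
It also fails if it takes over 42 s, if anything falls off the work surface, if the arm or the gripper's body presses on something with over 40 N, if the wrist force passes 120 N, or if a joint passes its speed limit or range.

ROBOT

A 7-joint arm with a two-finger parallel gripper is mounted at the origin on a cart in front of the work surface, level with it; the furniture and walls round the work are solid. World frame = base frame: x ahead of the robot, y to its left, z up, the work surface at z = 0. Lengths are in m, angles in rad, forces in N, time in s.
With the tool pointing down it reaches from about 0.425 to 0.95 m from the base axis. Payload 4.7 kg.
Tool frame: the origin (TCP) lies midway between the tips of the shut fingers; the grasp point (between the pads) lies 19 mm behind it (r.hold_point_z is the distance from the TCP to the grasp point, in m); z points along the fingers, y is the line along which they close (so a half turn about z gives the same grasp; the last joint's range is limited). The gripper opens to 85 mm and grips with 20 to 120 N. Pads are 22 mm wide; open, the fingers measure 114 mm over their backs; the gripper's body (76 mm by 85 mm) begins 54 mm behind the grasp point. The pads swing forward as they close: fully open they stand 13 mm farther back than shut.
Start: joints at [-1.357, 0.469, -0.049, 1.532, 0.024, 1.141, -0.082], TCP at [0.162, 0.655, 0.231] pointing down, gripper open.
Joint ranges: [-2.59, 2.59], [-0.33, 1.99], [-1.39, 1.29], [0.1, 2.45], [-1.04, 4.18], [0.21, 1.99], [-2.66, 2.66]. Speed limits (rad/s): [2.57, 2.57, 3.14, 3.14, 3.14, 3.14, 3.14].

INTERFACE

Orientations are given as a rotation vector (axis times angle).
In Python, from cell import r gives the robot as it stands.
- The arm moves only by the tool apply_moves, never from a script. Its argument "series" is one flat list of numbers, 5 for each row, row after row: the gripper's target within -1 to 1 (shut at 1, half-way at 0, fully open at -1), then the shift along the tool's x, y, z in mm, then the turn about the tool's z in degrees. A call has 1 to 10 rows; each row shifts and turns the commanded pose from where the row before left it, along the tool's axes as they then stand; what a row does not reach is not made up. A row lasts 1/8 s, in which the tool goes at most 62.5 mm and 10.7 degrees, less where a joint would pass 70% of its speed; a pose out of reach is approached as far as the arm can. A call is refused whole if a number of a shift passes 62.5 or a number of a turn 10.7, either way. A call with a gripper value outside its range is refused whole. The fingers move at their own pace and stop on an object; "force" is the grip in N (left out, the last holds). Time passes only in rows, so rows that do not move let the fingers close. It gives the time, the measured TCP pose, the force, the opening and the grip force at its end, in the units of the state.
- r.sense(): the state, without advancing time (a new reading comes with each control period).
- r.camera(name): name is "side" or "top" or "wrist"; returns the picture (400x640x3 uint8, blue, green, red); there is no depth.
- r.camera_info(name): a dict with "camera_matrix" (3x3 intrinsics, pixels), "R" (3x3) and "t" (3): a world point X has camera coordinates R X + t. Camera axes: x right, y down, z forward; pixel columns grow to the right and rows downward; lengths in m; the calibration is good to about 2 mm. A picture is of the moment at which its call begins: read the wrist's pose just before it. camera_info takes no time and is no camera call; for the wrist camera it gives the pose at the moment of the call.
- r.job_done(): hands the job in; it is judged then, once.
Trained networks look in the newest picture that a camera, given by its name, has taken for a name from the list of things; names that differ only in an ending like _2 or _b are one class to them, and where a whole thing is asked for, a point or a joint stands for the part that bears it (a point fixed in the world has none). Each returns a list of dicts, best first, with "score" (0 to 1); they miss things now and then, are a little off and sometimes report something else, mostly with a low value. They report only what shows in the picture. A call takes as long as a camera call. They do not tell look-alikes from the thing itself.
- r.look_for(camera, query): "xyz" ([x, y, z] in m, in world coordinates, good to about 4 mm: the middle of the surface that is visible of it).
The state is a dict: "time": time; "qpos": joint angles; "joint_velocities": joint speeds; "joint_torque": joint torques, N m; "position": TCP position; "tcp_rot": TCP orientation; "force": force on the tool from outside, world axes, zero at the start; "torque": the same for the moment, N m; "width": finger opening in m; "grasp_force": force on a finger pad.
Only numpy, scipy, OpenCV 4.12 (cv2) and the standard library are available. Lean on these libraries where they do the work, as an engineer would, in place of code of your own. Each camera call takes 0.05 s, during which the arm holds its last target. There are 200 camera calls.

## Working session

There is one attempt and no reset: what is moved stays moved. The work goes in short steps, Python scripts to look and compute and a tool call to move; the robot and the scene stay as the last step left them, time stands still between calls to the robot, and variables do not carry over. Pictures are saved under pics/ and viewed, at most 10 in all, crops included, and the job is handed in when it is done.

Besides the shell and the picture viewer there is one more tool, called as name(argument=value, ...) on one line, values as JSON. apply_moves: Moves the arm, as the interface text tells. Its arguments: {"type":"object","properties":{"series":{"type":"array"},"force":{"type":"number"}},"required":["series"]}

```bash
mkdir -p pics; ls; python3 - <<'E'
from cell import r
import cv2, numpy as np
s=r.sense(); print(s['time'],s['position'],s['tcp_rot'],s['width'],r.hold_point_z)
for c in ['top','side']:
    im=r.camera(c); cv2.imwrite(f'pics/{c}0.png',im)
    for q in ['ring_bore','ring_eyes','ring','stand_axis','collar','masking_tape','screwdriver','side_cutters','terminal_strip','caliper']:
        print(c,q,[(np.round(d['xyz'],3).tolist(),round(d['score'],2)) for d in r.look_for(c,q)[:3]])
E
```

```text
pics
0.0 [0.16212728 0.65462926 0.23022742] [-3.80382354e-01 -3.11828143e+00  3.11504322e-03] 0.08542568021277032 0.0187
top ring_bore [([0.506, -0.203, 0.007], 0.69)]
top ring_eyes [([0.506, -0.201, 0.003], 0.54)]
top ring [([0.503, -0.207, 0.007], 0.5)]
top stand_axis [([0.528, 0.149, 0.011], 0.79), ([0.53, 0.31, 0.01], 0.76), ([0.541, 0.486, 0.009], 0.57)]
top collar [([0.538, 0.144, 0.087], 0.43)]
top masking_tape [([0.7, -0.112, 0.024], 0.74)]
top screwdriver [([0.449, 0.048, 0.019], 0.49)]
top side_cutters [([0.552, 0.007, 0.011], 0.6)]
top terminal_strip [([0.707, 0.165, 0.007], 0.7)]
top caliper [([0.739, -0.282, 0.007], 0.8), ([0.506, -0.205, 0.001], 0.57), ([0.7, -0.113, 0.025], 0.33)]
side ring_bore []
side ring_eyes []
side ring [([0.495, -0.201, 0.008], 0.57)]
side stand_axis [([0.547, 0.513, 0.013], 0.83), ([0.537, 0.176, 0.012], 0.72), ([0.54, 0.334, 0.008], 0.72)]
side collar [([0.54, 0.169, 0.086], 0.66)]
side masking_tape [([0.699, -0.099, 0.018], 0.67)]
side screwdriver [([0.452, 0.073, 0.018], 0.54), ([0.497, -0.204, 0.003], 0.34)]
side side_cutters [([0.573, 0.029, 0.008], 0.68)]
side terminal_strip []
side caliper [([0.732, -0.274, 0.007], 0.64)]
```

View pics/top0.png

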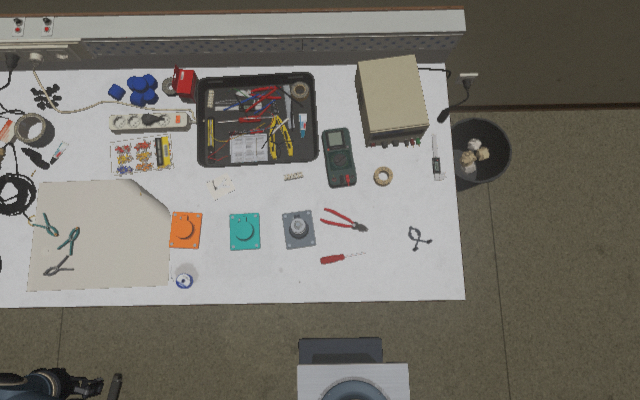

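View pics/side0.png

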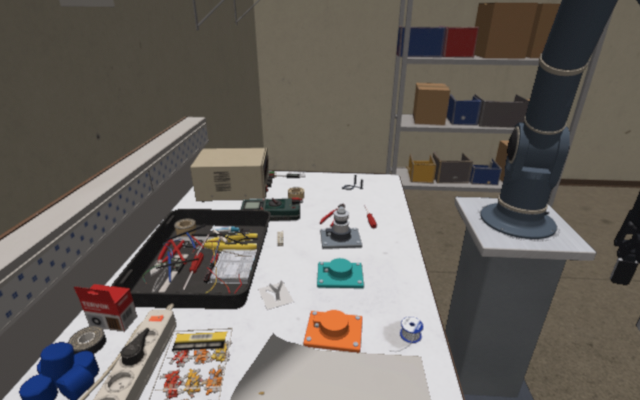

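```bash
python3 - <<'E'
from cell import r
import numpy as np
for c in ['top','side','wrist']:
    i=r.camera_info(c); print(c,np.round(i['camera_matrix'],1).tolist(),np.round(i['R'],4).tolist(),np.round(i['t'],4).tolist(), np.round(-np.array(i['R']).T@i['t'],3))
print(r.sense()['time'])
E
```

```text
top [[455.8, 0.0, 312.4], [0.0, 455.8, 200.2], [0.0, 0.0, 1.0]] [[-0.0166, -0.9998, -0.0063], [-0.9763, 0.0176, -0.2159], [0.216, 0.0026, -0.9764]] [0.117, 0.6137, 1.2728] [0.326 0.103 1.376]
side [[378.5, 0.0, 322.1], [0.0, 378.5, 200.1], [0.0, 0.0, 1.0]] [[-0.9977, -0.068, 0.0041], [-0.0343, 0.4494, -0.8927], [0.0589, -0.8907, -0.4507]] [0.5994, 0.064, 1.1687] [0.531 1.053 0.581]
wrist [[317.0, 0.0, 319.6], [0.0, 317.0, 199.8], [0.0, 0.0, 1.0]] [[0.241, 0.9705, 0.0011], [0.936, -0.2327, 0.264], [0.2565, -0.0626, -0.9645]] [-0.6755, -0.0334, 0.3768] [0.097 0.671 0.373]
1.1
```

```bash
python3 - <<'E'
import cv2, numpy as np
t=cv2.imread('pics/top0.png'); s=cv2.imread('pics/side0.png')
f=lambda im,x,y: cv2.resize(im[y:y+36,x:x+48],(400,300),interpolation=cv2.INTER_CUBIC)
a=np.vstack([np.hstack([f(t,396,220),f(t,275,212)]),np.hstack([f(s,330,168),f(s,317,206)])])
cv2.imwrite('pics/crop0.png',a)
E
```

```text
(no output)
```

View pics/crop0.png

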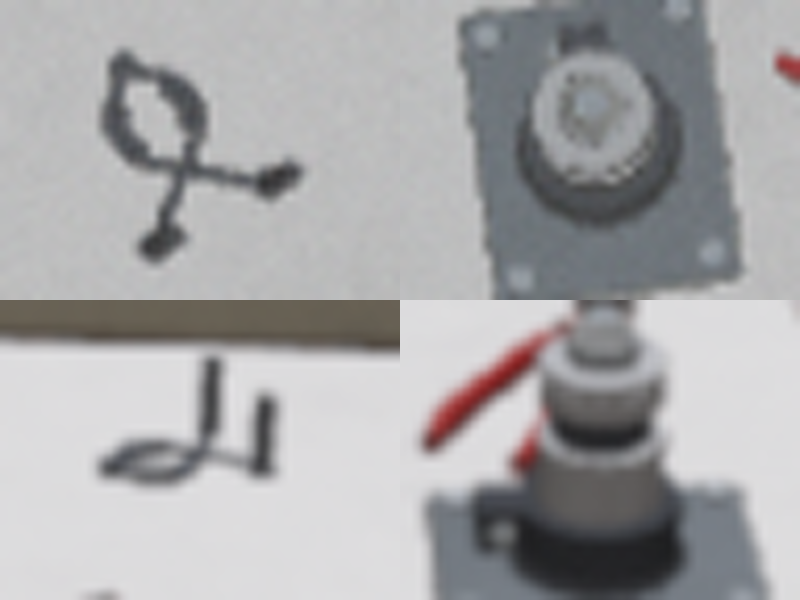

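The ring's hinge is at the upper left of the top crop and its eyes at the lower right. In full-picture pixels the bore is near (415,234) and the eyes near (421,246), so ring +x points about 29° in world. The grey stand at about (298,226) is the target; I'll look at the ring with the wrist camera before gripping.

```bash
cat > h.py <<'E'
import numpy as np, cv2
from scipy.spatial.transform import Rotation as R
from cell import r
def pose():
    s=r.sense(); M=R.from_rotvec(s['tcp_rot']).as_matrix()
    return np.array(s['position']), np.degrees(np.arctan2(M[1,0],M[0,0])), M
def rows(wps, p=None, yaw=None, step=58, turn=10):
    """wps: [(x,y,z,yaw_deg)] -> rows (dx,dy,dz mm, turn deg) for a tool pointing straight down"""
    if p is None: p,yaw,_=pose()
    p=np.array(p,float); out=[]
    for x,y,z,w in wps:
        d=np.array([x,y,z])-p; dw=(w-yaw+180)%360-180
        n=max(1,int(np.ceil(max(np.linalg.norm(d)*1000/step,abs(dw)/turn))))
        for i in range(n):
            k=n-i; e=(np.array([x,y,z])-p)/k*1000; t=((w-yaw+180)%360-180)/k
            c,s=np.cos(np.radians(yaw)),np.sin(np.radians(yaw))
            loc=np.round([c*e[0]+s*e[1], s*e[0]-c*e[1], -e[2]],1); t=-round(t,1)
            out.append([*loc,t])
            p=p+np.array([c*loc[0]+s*loc[1], s*loc[0]-c*loc[1], -loc[2]])/1000; yaw-=t
    for i,o in enumerate(out): print(i,[float(v) for v in o])
    print('end',p,yaw)
def proj(c,X,info=None):
    i=info or r.camera_info(c); q=np.array(i['R'])@np.array(X)+i['t']; q=np.array(i['camera_matrix'])@q; return q[:2]/q[2]
def ray(c,u,v,z,info=None):
    i=info or r.camera_info(c); Rm=np.array(i['R']); o=-Rm.T@i['t']
    d=Rm.T@np.linalg.inv(i['camera_matrix'])@[u,v,1]; return o+d*(z-o[2])/d[2]
E
python3 - <<'E'
from h import *
p,y,M=pose(); print(p,y); print(M)
rows([(0.40,0.45,.23,130),(0.47,0.2,.225,100),(0.47,-0.225,.19,29)],step=56)
E
```

```text
[0.16224006 0.65522737 0.23132808] 166.08716335791735
[[-9.70662634e-01  2.40445521e-01 -5.75585502e-05]
 [ 2.40445517e-01  9.70662634e-01  7.10224012e-05]
 [ 7.29469522e-05  5.50990956e-05 -9.99999996e-01]]
0 [-46.7, -23.7, 0.2, 6.0]
1 [-48.9, -18.7, 0.2, 6.0]
2 [-50.6, -13.4, 0.2, 6.0]
3 [-51.7, -8.1, 0.2, 6.0]
4 [-52.3, -2.6, 0.3, 6.0]
5 [-52.2, 2.8, 0.2, 6.1]
6 [-47.3, -21.4, 1.0, 6.0]
7 [-49.3, -16.3, 1.0, 6.0]
8 [-50.7, -11.1, 1.0, 6.0]
9 [-51.6, -5.7, 1.0, 6.0]
10 [-52.0, -0.3, 1.0, 6.0]
11 [-52.3, -9.2, 4.4, 8.9]
12 [-53.1, -1.0, 4.4, 8.9]
13 [-52.6, 7.2, 4.4, 8.9]
14 [-50.9, 15.3, 4.4, 8.9]
15 [-47.9, 23.0, 4.4, 8.8]
16 [-43.9, 30.0, 4.3, 8.9]
17 [-38.7, 36.4, 4.4, 8.8]
18 [-32.6, 41.9, 4.3, 8.9]
end [ 0.46998021 -0.22497974  0.19002808] 28.987163357917332
```

apply_moves(series=[-1,-47,-24,0,6,-1,-49,-19,0,6,-1,-51,-13,0,6,-1,-52,-8,0,6,-1,-52,-3,0,6,-1,-52,3,0,6,-1,-47,-21,1,6,-1,-49,-16,1,6,-1,-51,-11,1,6,-1,-52,-6,1,6], force=60)

```text
time: 2.35
position: [0.4577, 0.2484, 0.2276]
tcp_rot: [1.893, 2.507, 0.001]
force: [0.2, 0.2, -0.0]
width: 0.0853
grasp_force: 0.0
```

apply_moves(series=[-1,-52,0,1,6,-1,-52,-9,4,9,-1,-53,-1,5,9,-1,-53,7,4,9,-1,-51,15,5,9,-1,-48,23,4,9,-1,-44,30,4,9,-1,-39,36,5,9,-1,-33,42,4,9,-1,0,0,0,0])

```text
time: 3.6
position: [0.467, -0.23, 0.1916]
tcp_rot: [3.048, 0.749, -0.001]
force: [0.1, 1.3, 0.4]
width: 0.0851
grasp_force: 0.0
```

```bash
python3 - <<'E'
from h import *
print(pose()[:2], r.sense()['time'])
im=r.camera('wrist'); i=r.camera_info('wrist'); np.save('wi.npy',i,allow_pickle=True)
cv2.imwrite('pics/w1.png',im)
for q in ['ring_bore','ring_eyes','ring']:
    print(q,[(np.round(d['xyz'],4).tolist(),round(d['score'],2)) for d in r.look_for('wrist',q)[:3]])
E
```

```text
(array([ 0.46695893, -0.22995649,  0.1915947 ]), np.float64(27.621008577759355)) 3.6
ring_bore [([0.5097, -0.205, 0.0078], 0.78)]
ring_eyes [([0.5092, -0.2073, 0.0062], 0.9), ([0.51, -0.2114, 0.003], 0.23)]
ring [([0.5064, -0.2033, 0.0035], 0.84)]
```

View pics/w1.png

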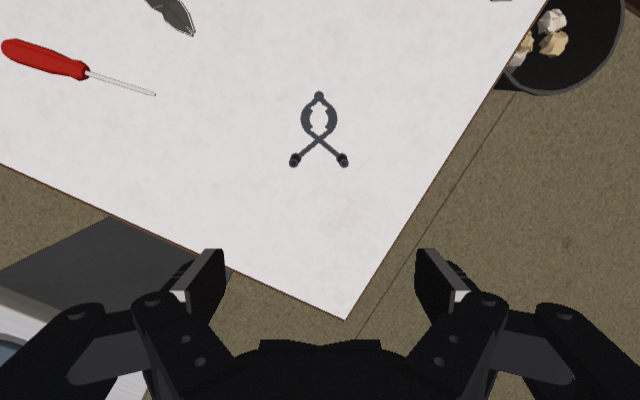

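The ring is upright in the picture: hinge at (319,97), bore at (319,118), eyes at (294,160) and (343,160). The tool yaw already nearly matches. Next I'll measure it.

```bash
python3 - <<'E'
from h import *
i=np.load('wi.npy',allow_pickle=True).item()
im=cv2.imread('pics/w1.png'); x0,y0=280,80
g=cv2.cvtColor(im[y0:180,x0:360],cv2.COLOR_BGR2GRAY)
m=(g<130).astype(np.uint8)
# bore: enclosed bright region
n,l,st,c=cv2.connectedComponentsWithStats(1-m,connectivity=4)
for k in range(1,n):
    if st[k,4]>20: print('bright',st[k],c[k]+[x0,y0])
n,l,st,c=cv2.connectedComponentsWithStats(m)
for k in range(1,n): print('dark',st[k],c[k]+[x0,y0])
for r_ in range(62,92): print(r_+y0,''.join('#' if v<60 else '+' if v<100 else '.' if v<140 else ' ' for v in g[r_]))
for u,v in [(319,97),(319.3,118.5)]: print(ray('wrist',u,v,.005,i))
E
```

```text
bright [   0    0   80  100 6339] [319.77961824 129.93437451]
bright [ 29  21  19  35 468] [318.40598291 118.41239316]
dark [   9   11   60   77 1193] [318.44341995 131.54149204]
142                                 .+++++++++++++                                  
143                                .++++++  .++++++                                 
144                               ++++++.    .++++++                                
145                             +++++++.      .++++++.                              
146                            ++++++++        .++++++.                             
147                           .++++++.           +++++++                            
148                          .+++++.              .++++++                           
149                        .++++++.                .++++++                          
150                       +++++++.                  .++++++.                        
151                      .++++++.                     ++++++.                       
152                     .++++++                        +++++++         
[... 1004 characters left out ...]
        .++#####+            
165          .+####++.                                          .++###++            
166           .+++++.                                            .+++++.            
167              ..                                                +..              
168                                                                                 
169                                                                                 
170                                                                                 
171                                                                                 
[ 0.53975067 -0.18790275  0.005     ]
[ 0.52174623 -0.19774667  0.005     ]
```

```bash
python3 - <<'E'
from h import *
i=np.load('wi.npy',allow_pickle=True).item()
L=ray('wrist',293.3,162.7,.036,i);Rr=ray('wrist',344.2,162.7,.036,i);b=ray('wrist',318.4,118.4,.004,i)
m=(L+Rr)/2; d=b-m; e=L-Rr
print(L,Rr,'sep',np.linalg.norm(L-Rr),'mid',m,'bore',b,'dist',np.hypot(*d[:2]),'yaw',np.degrees(np.arctan2(d[1],d[0])),np.degrees(np.arctan2(-e[0],e[1])))
p,y,_=pose(); print(p,y)
# TCP just above: grasp
rows([(m[0],m[1],.10,28),(m[0],m[1],.012,28)],p,y,step=45)
E
```

```text
[ 0.47514577 -0.19473012  0.036     ] [ 0.497529   -0.23707891  0.036     ] sep 0.04790019551037018 mid [ 0.48633739 -0.21590451  0.036     ] bore [ 0.52139467 -0.19690791  0.004     ] dist 0.03987335484830674 yaw 28.452081944806896 27.858460991180298
[ 0.46846291 -0.22384529  0.19115958] 28.24684839514502
0 [6.5, 0.5, 30.4, 0.1]
1 [6.5, 0.5, 30.4, 0.1]
2 [6.5, 0.4, 30.4, 0.0]
3 [0.0, 0.0, 44.0, 0.0]
4 [0.0, 0.0, 44.0, 0.0]
end [ 0.48631743 -0.21588086  0.01195958] 28.046848395145016
```

The arm was still settling between the picture and the pose reading, so I'll go lower, let it settle and measure again.

apply_moves(series=[-1,8,1,40,0,-1,9,2,38,0,-1,0,0,0,0,-1,0,0,0,0])

```text
time: 4.3
position: [0.4851, -0.2198, 0.1144]
tcp_rot: [3.047, 0.764, 0.002]
force: [0.1, -0.9, -0.2]
width: 0.0857
grasp_force: 0.0
```

```bash
python3 - <<'E'
from h import *
i=r.camera_info('wrist'); im=r.camera('wrist'); np.save('wi.npy',i,allow_pickle=True)
print(r.sense()['time'],pose()[:2], np.abs(np.array(r.camera_info('wrist')['t'])-i['t']).max())
cv2.imwrite('pics/w2.png',im)
E
```

```text
4.35 (array([ 0.48527541, -0.22015615,  0.11484498]), np.float64(28.122993256910444)) 0.0003681056096306867
```

View pics/w2.png

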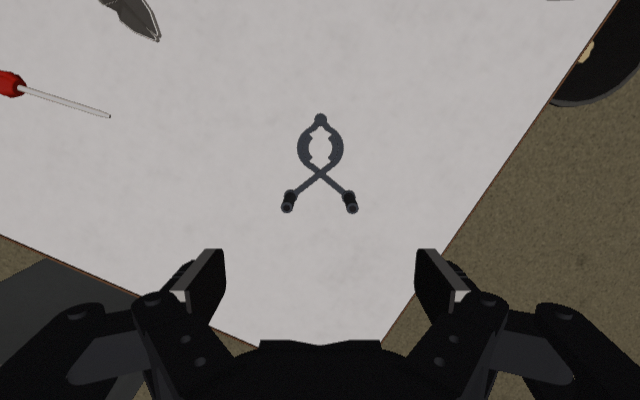

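Eye tops are at about (287,207) and (352,207) and the bore is at about (320,149); the pads are centred at column 320.

```bash
python3 - <<'E'
from h import *
i=np.load('wi.npy',allow_pickle=True).item()
im=cv2.imread('pics/w2.png'); g=cv2.cvtColor(im,cv2.COLOR_BGR2GRAY)
m=(g[100:225,270:370]<110).astype(np.uint8)
n,l,st,c=cv2.connectedComponentsWithStats(1-m,connectivity=4)
b=[c[k]+[270,100] for k in range(1,n) if 200<st[k,4]<2500]; print(b)
ys,xs=np.nonzero(m[85:]); xs+=270; ys+=185
for s in (xs<320,xs>=320): 
    k=ys[s]>=203; print(xs[s].min(),xs[s].max(),ys[s].max(), xs[s][k].min(),xs[s][k].max(),xs[s][k].mean())
bx=b[0]
yb=ys.max(); rad=4.5
for v in (206,207,208):
  L=ray('wrist',287.2,v,.036,i);Rr=ray('wrist',352,v,.036,i);q=ray('wrist',*bx,.004,i)
  mm=(L+Rr)/2; d=q-mm; e=L-Rr
  print(v,'sep',np.linalg.norm(e),'mid',mm,'bore',q,np.hypot(*d[:2]),np.degrees(np.arctan2(d[1],d[0])),np.degrees(np.arctan2(-e[0],e[1])))
p,y,_=pose(); rows([(mm[0],mm[1],.012,28)],p,y,step=35)
E
```

```text
[array([319.85811733, 147.23055935])]
281 309 212 281 293 286.78504672897196
330 358 213 345 358 351.4710743801653
206 sep 0.046893967795736895 mid [ 0.48686528 -0.21852956  0.036     ] bore [ 0.52128766 -0.20037016  0.004     ] 0.038918680098337516 27.81373403094743 28.116935401141614
207 sep 0.04693449602298104 mid [ 0.4861997  -0.21888523  0.036     ] bore [ 0.52128766 -0.20037016  0.004     ] 0.03967332648497822 27.819535619201496 28.116930840868097
208 sep 0.04697509436406216 mid [ 0.48553296 -0.21924152  0.036     ] bore [ 0.52128766 -0.20037016  0.004     ] 0.04042927880251524 27.825130098894515 28.1169262727054
0 [0.2, -0.2, 34.3, 0.0]
1 [0.2, -0.2, 34.3, 0.1]
2 [0.3, -0.3, 34.2, 0.0]
end [ 0.48556352 -0.21920906  0.01204498] 28.022993256910443
```

apply_moves(series=[-1,0,0,40,0,-1,1,-1,40,0,-1,0,0,28,0,-1,0,0,0,0,1,0,0,0,0,1,0,0,0,0,1,0,0,0,0,1,0,0,0,0,1,0,0,0,0,1,0,0,0,0], force=60)

```text
time: 5.6
position: [0.4866, -0.2221, 0.0088]
tcp_rot: [3.043, 0.759, 0.007]
force: [-3.8, -2.3, 15.7]
width: 0.0173
grasp_force: 58.1
```

```bash
python3 - <<'E'
from h import *
im=r.camera('wrist'); s=r.sense(); print(s['time'],s['width'],s['force'],s['torque'],s['grasp_force'],s['position'])
t=r.camera('top')
a=cv2.resize(im[150:400,180:460],(800,714))[:600]
b=cv2.resize(t[215:260,390:450],(240,180),interpolation=cv2.INTER_CUBIC); a[:180,:240]=b
cv2.imwrite('pics/w3.png',a)
E
```

```text
5.65 0.017558789038079416 [-3.21840114 -2.58929563 16.65539643] [-0.58940532  0.68945707  0.07716443] 58.14651310443878 [ 0.48658688 -0.22212971  0.00877399]
```

View pics/w3.png

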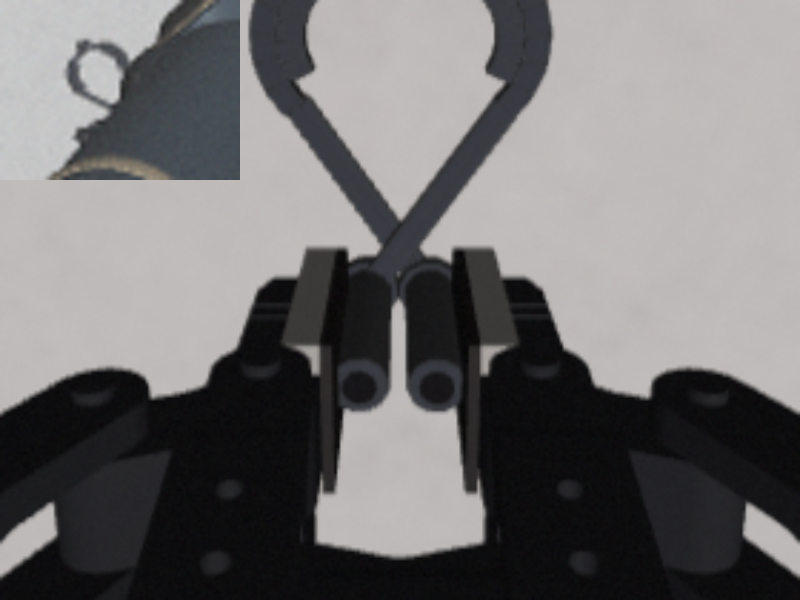

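The ring is fully squeezed and square in the pads, with eye tops at crop (363,385) and (434,385) and the bore open ahead. I'll lift it and carry it toward the spindle.

```bash
python3 - <<'E'
from h import *
p,y,_=pose(); print(p,y)
rows([(p[0],p[1],.06,28),(0.50,0.125,.155,28)],[.4866,-.2195,.0068],28,step=54)
E
```

```text
[ 0.48658031 -0.22215712  0.00877981] 27.99709345521062
0 [-1.3, 2.3, -53.2, -0.0]
1 [25.0, -42.9, -13.6, -0.0]
2 [25.0, -42.9, -13.6, -0.0]
3 [25.0, -42.9, -13.6, -0.0]
4 [25.0, -42.9, -13.6, -0.0]
5 [25.0, -42.9, -13.5, -0.0]
6 [24.9, -42.8, -13.5, -0.0]
7 [25.0, -42.9, -13.6, -0.0]
end [0.50002412 0.12503035 0.155     ] 28.0
```

apply_moves(series=[1,0,0,0,0,1,0,0,-15,0,1,0,0,-30,0], force=90)

```text
time: 6.08
position: [0.4844, -0.218, 0.051]
tcp_rot: [-3.046, -0.763, 0.002]
force: [0.2, 0.1, -0.3]
width: 0.0164
grasp_force: 88.3
```

apply_moves(series=[1,8,-12,-30,0,1,26,-43,-20,0,1,26,-43,-15,0,1,26,-43,-15,0,1,26,-43,-12,0,1,26,-43,-10,0,1,25,-43,-2,0,1,13,-25,0,0,1,0,0,0,0,1,0,0,0,0])

```text
time: 7.32
position: [0.5011, 0.1235, 0.1547]
tcp_rot: [3.048, 0.761, 0.0]
force: [0.9, -0.8, -0.4]
width: 0.0162
grasp_force: 88.3
```

```bash
python3 - <<'E'
from h import *
i=r.camera_info('wrist'); im=r.camera('wrist'); np.save('wi.npy',i,allow_pickle=True); t=r.camera_info('side'); sd=r.camera('side')
print(r.sense()['time'],pose()[:2],r.sense()['width'])
cv2.imwrite('pics/w4full.png',im); cv2.imwrite('pics/s4full.png',sd)
a=cv2.resize(im[70:270,220:420],(600,600),interpolation=cv2.INTER_CUBIC)
b=cv2.resize(sd[150:250,310:380],(200,286),interpolation=cv2.INTER_CUBIC)
c=np.zeros((600,800,3),np.uint8); c[:,:600]=a; c[:286,600:]=b
cv2.imwrite('pics/w4.png',c)
E
```

```text
7.425 (array([0.50122683, 0.1228818 , 0.15460352]), np.float64(27.940271676234072)) 0.016148087575865177
```

View pics/w4.png

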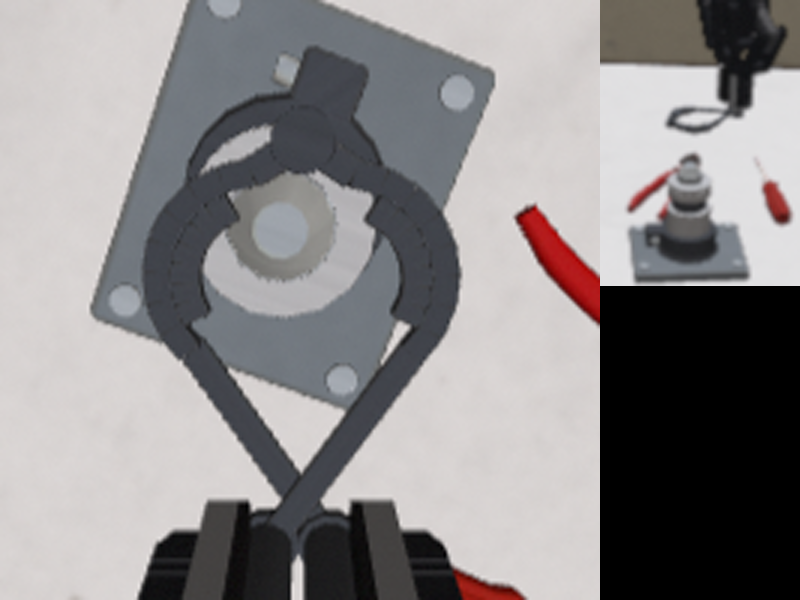

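```bash
python3 - <<'E'
from h import *
from scipy.optimize import least_squares
i=np.load('wi.npy',allow_pickle=True).item()
W=cv2.imread('pics/w4full.png'); S=cv2.imread('pics/s4full.png')
g=cv2.cvtColor(W,cv2.COLOR_BGR2GRAY)
for rr in (143,147,151): print(g[rr,284:352])
print('col',g[125:172,314])
gs=cv2.cvtColor(S,cv2.COLOR_BGR2GRAY)
for rr in range(200,232): print(rr,gs[rr,322:362])
obs=[('wrist',i,(313.7,147)),('side',r.camera_info('side'),(340.8,206)),('top',r.camera_info('top'),(297.8,224.4))]
f=lambda X: np.concatenate([proj(c,X,inf)-uv for c,inf,uv in obs])
s=least_squares(f,[.539,.149,.1]); print(s.x,s.fun)
p,y,M=pose()
for z in (.1435,.1485): print(proj('wrist',[*(p+M[:,0]*.043)[:2],z],i))
E
```

```text
[ 64  68  69  68  69  69  70  68  69  68  69  66  70  69  70  78 116 117
 119 118 134 159 163 163 163 163 163 162 163 163 163 163 164 164 163 163
 163 162 152 150 150 149 148 148 148 146 145 147 179 184 184 183 183 181
 181 182 181 111  61  68  67  68  67  67  69  67  68  68]
[ 70  70  69  67  68  69  67  67  69  94 159 129 117 119 117 116 117 118
 117 114 153 160 161 159 160 158 159 158 158 159 160 161 161 161 163 163
 163 163 155 148 147 145 143 142 143 143 143 151 176 178 178 178 180 180
 180 183 184 184 184 184 181  80  66  54  65  67  68  69]
[ 68  69  68  67  69  67 123 175 178 179 177 179 155 138 115 116 119 119
 119 117 117 142 159 160 160 160 160 160 161 161 161 161 160 160 160 159
 158 148 141 141 141 142 142 143 144 145 154 166 178 180 179 179 180 177
 179 177 177 177 177 178  92  68  86 119 120 118  68  66]
col [ 61  68  73 120 137 138 137 138 139 140 142 141 151 159 162 163 164 163
 163 162 163 162 160 159 159 161 161 160 160 162 164 142 128 130 130 126
 124 125 121 163 181 181 181 181 180 178 180]
200 [222 222 222 222 222 222 222 222 223 223 222 222 222 222 222 222 222 
[... 4767 characters left out ...]
3 179 174 184
 208 222 224 224]
229 [174 184 175 142  97  84  83  82  83  79  76  79  85  90  93  95  96  97
  96  95  94  95  95  93  89  86  79  79 101 125 131 134 145 144 137 149
 188 221 223 224]
230 [137 146 141 109  74  74  74  74  74  74  74  77  84  90  93  95  96  97
  96  95  95  95  95  93  88  84  76  73  85 111 127 124 119 120 126 143
 186 221 223 223]
231 [122 119 116  95  63  61  62  63  61  60  64  72  78  86  92  94  95  96
  96  95  94  94  94  91  84  79  72  66  79 110 127 128 127 128 128 137
 180 220 224 224]
[0.54112993 0.14910844 0.10694472] [-0.05808842  0.28568052 -0.20816463  0.36728163 -0.23497171 -1.14675606]
[321.48488189 164.54268865]
[321.53945115 166.20460873]
```

The spindle tip is at wrist pixel (313,147), about z = 0.105. I'll fit the open bore next, to get the remaining offset.

```bash
python3 - <<'E'
from h import *
from scipy.optimize import least_squares
i=np.load('wi.npy',allow_pickle=True).item()
g=cv2.cvtColor(cv2.imread('pics/w4full.png'),cv2.COLOR_BGR2GRAY)
m=(g>88).astype(np.uint8); m[:110]=0; m[240:]=0; m[:,:270]=0; m[:,370:]=0
m=cv2.morphologyEx(m,cv2.MORPH_CLOSE,np.ones((3,3)))
d=cv2.distanceTransform(m,cv2.DIST_L2,5)[125:185,300:340]
v,u=np.unravel_index(d.argmax(),d.shape); print('inscribed',u+300,v+125,d.max())
for rr in range(118,190,3): print(rr,''.join('#' if x==0 else '.' for x in m[rr,268:372]))
p,y,M=pose()
obs=[('wrist',i,(313.3,146.5)),('side',r.camera_info('side'),(341,207.3)),('top',r.camera_info('top'),(297.8,224.4))]
f=lambda X: np.concatenate([proj(c,X,inf)-uv for c,inf,uv in obs])
s=least_squares(f,[.539,.149,.1]); print(s.x,s.fun)
for uv in ((u+300,v+125),(321,159.5)):
  b=ray('wrist',*uv,.150,i); print(uv,'bore tool',M.T@(b-p)*1000)
for z in (.098,.103,.107): t=ray('wrist',313.3,146.5,z,i); print(z,t,'spindle tool',M.T@(t-p)*1000)
E
```

```text
inscribed 320 167 30.984497
118 ##................########..............#####################################.........................##
121 ##..............#######..............##########################################.......................##
124 ##.............######.......####################################################......................##
127 ##............#####...#########################..######....#########################..................##
130 ##............############################......................#########################.............##
133 ##..........#################............................................####################.........##
136 ##.......####################................................................###################......##
139 ##....########################..............................................######################....##
142 ##..############################..........................................##########################..##
145 ##.##########################...............................................###########
[... 1368 characters left out ...]
...............................................#############....##
187 ##........##############...........................................................############.......##
[0.54093087 0.14934526 0.10332282] [-0.04621007  0.27137927 -0.3714877   0.29935111 -0.26927918 -0.86248527]
(np.int64(320), np.int64(167)) bore tool [42.8694849  -0.72456128  4.60717682]
(321, 159.5) bore tool [46.36836953 -0.26645688  4.60749596]
0.098 [0.54056503 0.14924062 0.098     ] spindle tool [47.09838873 -4.85669291 56.60737221]
0.103 [0.54105607 0.14938668 0.103     ] spindle tool [47.60105891 -4.75545292 51.60741948]
0.107 [0.5414489  0.14950353 0.107     ] spindle tool [48.00319504 -4.67446093 47.60745729]
```

apply_moves(series=[1,4.5,-4,15,0,1,0,0,15,0,1,0,0,0,0,1,0,0,0,0])

```text
time: 7.92
position: [0.5034, 0.1298, 0.124]
tcp_rot: [3.048, 0.761, -0.001]
force: [-0.0, 0.2, -1.4]
width: 0.016
grasp_force: 88.3
```

```bash
python3 - <<'E'
from h import *
i=r.camera_info('wrist'); im=r.camera('wrist'); np.save('wi.npy',i,allow_pickle=True); sd=r.camera('side')
p,y,M=pose(); print(r.sense()['time'],p,y,r.sense()['width'],r.sense()['force'])
cv2.imwrite('pics/w5full.png',im)
a=cv2.resize(im[70:270,220:420],(600,600),interpolation=cv2.INTER_CUBIC)
b=cv2.resize(sd[150:250,310:380],(200,286),interpolation=cv2.INTER_CUBIC)
c=np.zeros((600,800,3),np.uint8); c[:,:600]=a; c[:286,600:]=b
cv2.imwrite('pics/w5.png',c)
for q in ([43,-.6,7],[46,-.6,7]): print(proj('wrist',p+M@np.array(q)/1000,i))
E
```

```text
8.025 [0.50370148 0.13002542 0.12453663] 28.07256493122246 0.01602187783428879 [ 0.14561676 -0.23019328 -0.67961865]
[318.69422611 165.00921185]
[318.68367783 158.63779974]
```

View pics/w5.png

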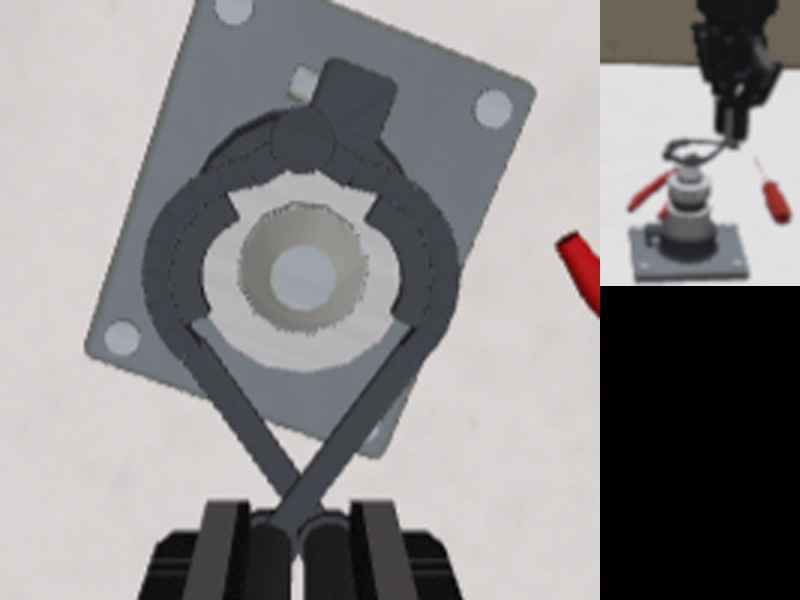

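The tip sits centred in the bore at full-picture pixel (321,162); I'll compute the residual.

```bash
python3 - <<'E'
from h import *
i=np.load('wi.npy',allow_pickle=True).item()
p,y,M=pose()
for f in ('w5full',):
  g=cv2.cvtColor(cv2.imread(f'pics/{f}.png'),cv2.COLOR_BGR2GRAY)
  m=(g>88).astype(np.uint8); m[:110]=0; m[240:]=0; m[:,:270]=0; m[:,370:]=0
  m=cv2.morphologyEx(m,cv2.MORPH_CLOSE,np.ones((3,3)))
  d=cv2.distanceTransform(m,cv2.DIST_L2,5)[125:185,300:340]; v,u=np.unravel_index(d.argmax(),d.shape); print(u+300,v+125,d.max())
  b=ray('wrist',u+300,v+125,p[2]-.0045,i); print('bore',M.T@(b-p)*1000)
for z in (.100,.103,.107): t=ray('wrist',321,162.4,z,i); print(z,t,'tip',M.T@(t-p)*1000)
for z in (.094,.098): t=ray('wrist',321,159.2,z,i); print(z,'land',M.T@(t-p)*1000)
E
```

```text
320 167 31.787598
bore [4.24671111e+01 1.21792177e-02 4.52624767e+00]
0.1 [0.54065157 0.14910756 0.1       ] tip [41.56768404  0.54917135 24.56237152]
0.103 [0.54104605 0.14933085 0.103     ] tip [42.02268393  0.5380272  21.56265124]
0.107 [0.54157202 0.14962858 0.107     ] tip [42.62935046  0.52316833 17.5630242 ]
0.094 land [42.4010184   0.57097137 30.56288946]
0.098 land [42.96705772  0.55612389 26.56323732]
```

apply_moves(series=[1,0,0.7,8,0,1,0,0,8,0,1,0,0,6,0,1,0,0,0,0])

```text
time: 8.52
position: [0.5033, 0.1294, 0.1016]
tcp_rot: [3.047, 0.762, -0.002]
force: [0.1, -0.5, -0.9]
width: 0.0162
grasp_force: 88.3
```

```bash
python3 - <<'E'
from h import *
s=r.sense(); print(s['time'],s['position'],s['force'],s['torque'])
E
```

```text
8.525 [0.50325773 0.12939762 0.10162559] [ 0.1325317  -0.54426493 -0.87869824] [ 0.0247858   0.04687882 -0.02615565]
```

apply_moves(series=[1,0,0,2,0,1,0,0,2,0,1,0,0,2,0])

```text
time: 8.9
position: [0.5037, 0.1295, 0.0963]
tcp_rot: [-3.047, -0.762, -0.0]
force: [-0.4, -0.1, 0.4]
width: 0.0159
grasp_force: 88.6
```

apply_moves(series=[1,0,0,1.5,0,1,0,0,1.5,0])

```text
time: 9.15
position: [0.5037, 0.1295, 0.0933]
tcp_rot: [-3.047, -0.762, -0.0]
force: [-0.4, -0.3, 0.5]
width: 0.0156
grasp_force: 88.6
```

apply_moves(series=[1,0,0,1.5,0,1,0,0,1.5,0])

```text
time: 9.4
position: [0.5038, 0.1296, 0.0903]
tcp_rot: [-3.048, -0.762, -0.0]
force: [-0.7, 0.8, 1.8]
width: 0.0159
grasp_force: 88.7
```

apply_moves(series=[1,0,0,1.5,0,1,0,0,1.5,0])

```text
time: 9.65
position: [0.5036, 0.1295, 0.0873]
tcp_rot: [-3.047, -0.762, 0.0]
force: [-3.5, -1.4, 9.6]
width: 0.016
grasp_force: 89.7
```

apply_moves(series=[1,0,0,1,0,1,0,0,1,0])

```text
time: 9.9
position: [0.5034, 0.1292, 0.0866]
tcp_rot: [-3.046, -0.762, 0.002]
force: [-7.3, -3.0, 21.2]
width: 0.0162
grasp_force: 91.0
```

apply_moves(series=[1,0,0,1,0,1,0,0,0,0])

```text
time: 10.15
position: [0.5034, 0.1291, 0.0863]
tcp_rot: [-3.046, -0.761, 0.002]
force: [-10.0, -2.2, 23.0]
width: 0.0161
grasp_force: 91.2
```

The stop is solid: 9 mm of travel after touching the collar, and the force rises steeply at TCP z ≈ 0.087. I'll ease the preload, then open in stages while following the pad swing.

apply_moves(series=[1,0,0,-1,0,1,0,0,-1,0,1,0,0,0,0])

```text
time: 10.52
position: [0.5036, 0.1294, 0.0872]
tcp_rot: [-3.047, -0.762, 0.0]
force: [-4.1, -1.6, 12.0]
width: 0.0159
grasp_force: 89.7
```

apply_moves(series=[0.4,0.4,0,0,0,0.3,0.4,0,0.2,0,0.2,0.4,0,0.3,0,0.1,0.4,0,0.4,0])

```text
time: 11.02
position: [0.5049, 0.1304, 0.0852]
tcp_rot: [-3.047, -0.763, 0.001]
force: [-1.9, -0.6, 3.4]
width: 0.0385
grasp_force: 6.6
```

apply_moves(series=[0,0.3,0,0.4,0,-0.1,0.3,0,0.6,0,-0.2,0.3,0,0.6,0,-0.3,0.3,0,0.8,0,-0.4,0,0,0.8,0,-0.5,0,0,0.5,0,-0.6,0,0,0,0,-0.6,0,0,0,0])

```text
time: 12.02
position: [0.5062, 0.1308, 0.0817]
tcp_rot: [-3.048, -0.762, 0.0]
force: [0.2, -0.9, -0.1]
width: 0.0685
grasp_force: 0.0
```

```bash
python3 - <<'E'
from h import *
i=r.camera_info('wrist'); im=r.camera('wrist'); np.save('wi.npy',i,allow_pickle=True); sd=r.camera('side')
s=r.sense(); print(s['time'],s['position'],s['width'],s['force'],s['grasp_force'])
cv2.imwrite('pics/w6full.png',im); cv2.imwrite('pics/s6full.png',sd)
a=cv2.resize(im[70:270,220:420],(500,500),interpolation=cv2.INTER_CUBIC)
b=cv2.resize(sd[185:255,310:380],(300,300),interpolation=cv2.INTER_CUBIC)
c=np.zeros((500,800,3),np.uint8); c[:,:500]=a; c[:300,500:]=b
cv2.imwrite('pics/w6.png',c)
E
```

```text
12.125 [0.50620187 0.13082983 0.08169517] 0.06863100282257104 [ 0.1367835  -0.87823768 -0.60123444] 0.0
```

View pics/w6.png

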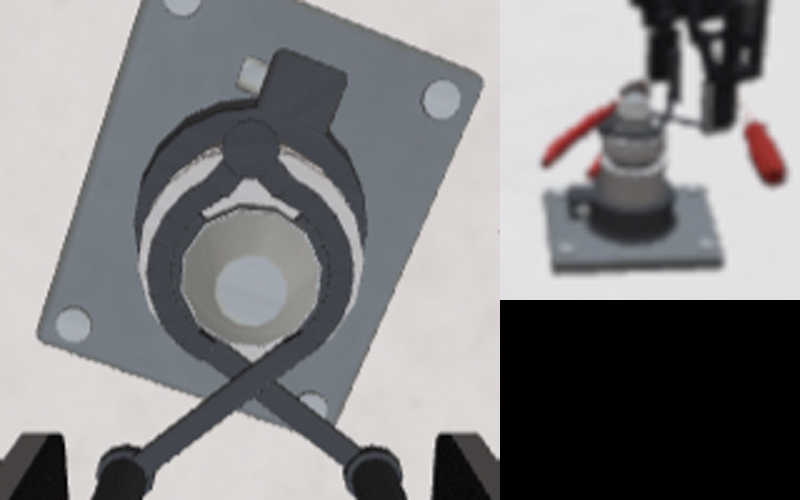

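The ring has contracted into the groove. The eyes are about 47 mm apart centre to centre (crop (122,470) and (374,470)), which matches the relaxed opening rather than clinging to the land. I'll open fully and lift straight away.

apply_moves(series=[-1,0,0,0,0,-1,0,0,0,0,-1,0,0,-10,0,-1,0,0,-25,0,-1,0,0,-30,0,-1,-10,0,-30,0,-1,0,0,0,0,-1,0,0,0,0])

```text
time: 13.12
position: [0.4971, 0.1263, 0.1766]
tcp_rot: [-3.047, -0.763, 0.0]
force: [-0.0, 0.8, -0.9]
width: 0.0854
grasp_force: 0.0
```

```bash
python3 - <<'E'
from h import *
i=r.camera_info('wrist'); im=r.camera('wrist'); sd=r.camera('side')
s=r.sense(); print(s['time'],s['position'],s['width'],s['force'])
cv2.imwrite('pics/w7full.png',im); cv2.imwrite('pics/s7full.png',sd)
a=cv2.resize(im[30:250,220:420],(454,500),interpolation=cv2.INTER_CUBIC)
b=cv2.resize(sd[190:250,312:372],(346,346),interpolation=cv2.INTER_CUBIC)
c=np.zeros((500,800,3),np.uint8); c[:,:454]=a; c[:346,454:]=b
cv2.imwrite('pics/w7.png',c)
E
```

```text
13.225 [0.49684397 0.12620137 0.17590429] 0.08582256867295851 [ 0.13489683 -0.18349794 -0.80218192]
```

View pics/w7.png

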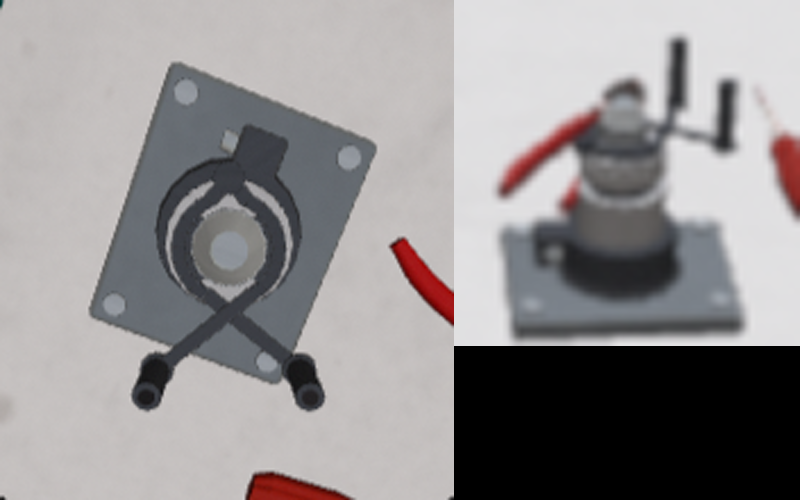

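The ring sits level on the collar under the land. Its eyes stand upright and fully spread at crop (147,397) and (310,397), and the gripper is clear.

```bash
python3 -c "
from cell import r
print(r.job_done())"
```

```text
the job is handed in; nothing more can be done
None
```

The snap ring is fitted and the job is handed in: the ring looks level in the groove holding the collar down, with the gripper well clear, after about 13 s of the 42 s allowed.

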